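Line up the table set by height on the coasters

TASK

The worktop has been wiped and the pepper mill, candle, spice jar and salt shaker are still on the drainer: stand them upright in the row of cork coasters, one in the middle of each, in order of height from tallest to shortest, with the tallest at the end where the tomato tin stands just behind the row. Leave that tin and the lemon behind the row's other end where they are.

Things in the scene. Friction and masses are not known exactly. Their poses are not given: they have to be found in the camera images.
- pepper_mill: The pepper mill of turned brown wood, a waisted body with a round head, the tallest: 170 mm high, body 58 mm across up to 122 mm, head 49 mm across from 123 to 159 mm above its foot (a good place to grip), small metal knob on top. The origin is the centre of its underside and z points up. It starts upright on the ribbed sink drainer, whose surface is 1 mm below the worktop; a similar one against the back wall is not meant.
- candle: The plain straight pillar candle of tan wax, second tallest: 131 mm high, 61 mm across. The origin is the centre of its underside and z points up. It starts upright on the ribbed sink drainer, whose surface is 1 mm below the worktop.
- spice_jar: The slim round spice jar with a pale body, a paper label and a dark screw cap, third tallest: 105 mm high, 41 mm across all the way up. The origin is the centre of its underside and z points up. It starts upright on the ribbed sink drainer, whose surface is 1 mm below the worktop; a similar one against the back wall is not meant.
- salt_shaker: The small glass salt shaker with a domed grey metal cap, the shortest: 90 mm high, 44 mm across up to about 66 mm, the cap 34 mm across. The origin is the centre of its underside and z points up. It starts upright on the ribbed sink drainer, whose surface is 1 mm below the worktop.
- mark_1: One of four identical flat round cork coasters, 74 mm across and 6 mm thick, fixed to the worktop in a straight row at 80 mm spacing, centre to centre: the end nearest the sink, on the left as the robot sees it. The origin is the centre of its underside; z points up, x points away from the robot square to the row, y points along the row from mark_4 towards mark_1.
- mark_2: One of four identical flat round cork coasters, 74 mm across and 6 mm thick, fixed to the worktop in a straight row at 80 mm spacing, centre to centre: second from the left end. The origin is the centre of its underside; z points up, x points away from the robot square to the row, y points along the row from mark_4 towards mark_1.
- mark_3: One of four identical flat round cork coasters, 74 mm across and 6 mm thick, fixed to the worktop in a straight row at 80 mm spacing, centre to centre: third from the left end. The origin is the centre of its underside; z points up, x points away from the robot square to the row, y points along the row from mark_4 towards mark_1.
- mark_4: One of four identical flat round cork coasters, 74 mm across and 6 mm thick, fixed to the worktop in a straight row at 80 mm spacing, centre to centre: the end farthest from the sink, on the right as the robot sees it. The origin is the centre of its underside; z points up, x points away from the robot square to the row, y points along the row from mark_4 towards mark_1.
- tomato_tin: A low round food tin with a picture of tomatoes, 75 mm across, 58 mm high, standing about 120 mm behind one end coaster of the row, either mark_1 or mark_4; it tells at which end the tallest thing goes. It is loose and is to stay where it is. The origin is the centre of its underside and z points up.
- lemon: A yellow lemon, 71x53x51 mm, lying about 120 mm behind the other end coaster of the row. It is loose and is to stay where it is. The origin is the centre of its underside. Another lemon, farther right beside the onion, is not meant.
Things that resemble listed ones, but are neither listed nor needed, are in the scene too. Leave any red look-alike of the salt_shaker alone. What is shaped like the mark_2 but turquoise is not meant.

How it is judged:
By the outcome, as a careful person would: the job done as asked, in the order asked, and still so for the second after the job is handed in, with the robot touching nothing.
It also fails if it takes over 112 s, if anything falls off the work surface, if the arm or the gripper's body presses on something with over 40 N, if the wrist force passes 120 N, or if a joint passes its speed limit or range.

ROBOT

A 6-joint arm with a two-finger parallel gripper is mounted at the origin on a cart in front of the work surface, level with it; the furniture and walls round the work are solid. World frame = base frame: x ahead of the robot, y to its left, z up, the work surface at z = 0. Lengths are in m, angles in rad, forces in N, time in s.
With the tool pointing down it reaches from about 0.35 to 0.85 m from the base axis. Payload 8.1 kg.
Tool frame: the origin (TCP) lies on the centre line of the jaws, within the pads' length; the fingertips stand 17 mm ahead of it and the grasp point (between the pads) lies 2 mm behind it; y points along the fingers, z is the direction in which the jaws open and shut, and the axes are right-handed (so a half turn about y gives the same grasp; the last joint's range is limited). The gripper opens to 93 mm and grips with 3 to 60 N. Pads are 15 mm wide; open, the fingers measure 128 mm over their backs; the gripper's body (75 mm by 188 mm) begins 65 mm behind the grasp point.
Start: joints at [1.248, 0.13, 1.488, -0, 1.523, -0.085], TCP at [0.141, 0.583, 0.236] pointing down, gripper open.
Joint ranges: [-2.96, 2.96], [-0.89, 2.26], [0.02, 2.5], [-1.34, 4.48], [0, 2.73], [-2.66, 2.66]. Speed limits (rad/s): [2.39, 2.39, 2.79, 3.14, 3.14, 3.14].

INTERFACE

Orientations are given as a rotation vector (axis times angle).
In Python, from cell import get_state, camera, hand_in gives the robot as it stands.
- The arm moves only by the tool carry_out, never from a script. Its argument "plan" is text: rows parted by semicolons, each of 7 numbers parted by spaces: the shift along the tool's x, y, z in m, then the turn, a rotation vector about the tool's x, y, z in degrees, then the finger opening in m, from 0 to 0.093. In form: x y z wx wy wz grip; .... A call has 1 to 10 rows; each row is the pose to reach, as a shift and turn from the pose commanded when the call began, along the tool's axes at that moment; what a row does not reach only later rows make up. A row lasts 1/10 s, in which the tool goes at most 50 mm and 8.59 degrees, less where a joint would pass 70% of its speed; a pose out of reach is approached as far as the arm can. A call with a gripper value outside its range is refused whole. The fingers move at their own pace and stop on an object; the grip force is fixed at half the most. Time passes only in rows, so rows that repeat a pose let the fingers close. It gives the time, the measured TCP pose, the force and the opening at its end, in the units of the state.
- get_state(): the state, without advancing time (a new reading comes with each control period).
- camera(name): name is "scene" or "top" or "wrist"; returns a dict with "pixels" (384x512x3 uint8, red, green, blue), "vertical_fov" (degrees; the focal length in pixels is half the picture's height over the tangent of half this angle, whatever the lens; pixels are square), "cx", "cy" (the principal point, pixels), "extrinsics" (4x4, takes a point from camera to world coordinates). Camera axes: x right, y down, z forward; pixel columns grow to the right and rows downward; lengths in m; the calibration is good to about 2 mm. A picture is of the moment at which its call begins. There is no depth.
- hand_in(): hands the job in, once; it reports no verdict.
The state is a dict: "time_s": time; "joint_positions": joint angles; "dq": joint speeds; "joint_efforts": joint torques, N m; "ee_pos": TCP position; "tool_rot": TCP orientation; "wrist_force": force on the tool from outside, world axes, zero at the start; "ft_torque": the same for the moment, N m; "width": opening from 0.0 (shut) to 1.0 (fully open).
Only numpy, scipy, OpenCV 4.12 (cv2) and the standard library are available. Lean on these libraries where they do the work, as an engineer would, in place of code of your own. Each camera call takes 0.05 s, during which the arm holds its last target. There are 200 camera calls.

## Working session

There is one attempt and no reset: what is moved stays moved. The work goes in short steps, Python scripts to look and compute and a tool call to move; the robot and the scene stay as the last step left them, time stands still between calls to the robot, and variables do not carry over. Pictures are saved under pics/ and viewed, about 12 in all and at most 16, crops included, and the job is handed in when it is done.

Besides the shell and the picture viewer there is one more tool, called after ">>>" as name(argument=value, ...), one argument or row to a line, values as JSON. carry_out: Moves the arm, as the interface text tells. Its arguments: {"type":"object","properties":{"plan":{"type":"string"}},"required":["plan"]}

```bash
mkdir -p pics; cat > h.py <<'E'
import numpy as np,cv2
from cell import get_state,camera,hand_in
from scipy.spatial.transform import Rotation as R
def snap(n,f):
    c=camera(n); cv2.imwrite(f'pics/{f}.png',c['pixels'][:,:,::-1]); np.save(f'pics/{f}.npy',c,allow_pickle=True); return c
def load(f): return np.load(f'pics/{f}.npy',allow_pickle=True).item()
def ray(c,u,v):
    f=c['pixels'].shape[0]/2/np.tan(np.radians(c['vertical_fov'])/2)
    E=np.array(c['extrinsics']); d=E[:3,:3]@np.array([(u-c['cx'])/f,(v-c['cy'])/f,1]); return E[:3,3],d
def onz(c,u,v,z):
    o,d=ray(c,u,v); return o+d*(z-o[2])/d[2]
def proj(c,p):
    f=c['pixels'].shape[0]/2/np.tan(np.radians(c['vertical_fov'])/2)
    E=np.array(c['extrinsics']); q=E[:3,:3].T@(np.array(p)-E[:3,3]); return q[0]/q[2]*f+c['cx'],q[1]/q[2]*f+c['cy']
E
python3 - <<'E'
from h import *
for n in ['scene','top','wrist']:
    c=snap(n,n+'0'); print(n,c['vertical_fov'],c['cx'],c['cy'],np.round(c['extrinsics'],3).tolist())
a=[cv2.imread(f'pics/{n}0.png') for n in('scene','top')]
s=get_state();print(s)
print(R.from_rotvec(s['tool_rot']).as_matrix().round(3))
E
ls
```

```text
scene 57.47073907642017 254.6712052769937 189.3407776813407 [[0.781, -0.337, 0.526, 0.078], [-0.624, -0.45, 0.639, -0.751], [0.021, -0.827, -0.562, 0.575], [0.0, 0.0, 0.0, 1.0]]
top 55.725208424366535 253.14684780648665 192.04058781325523 [[-0.029, -0.993, 0.118, 0.453], [-1.0, 0.029, -0.007, -0.12], [0.003, -0.118, -0.993, 1.059], [0.0, 0.0, 0.0, 1.0]]
wrist 60.14251099092307 255.84186025616697 191.73980433243014 [[0.235, 0.928, 0.29, 0.062], [0.972, -0.224, -0.072, 0.601], [-0.002, 0.299, -0.954, 0.384], [0.0, 0.0, 0.0, 1.0]]
{'time_s': 0.15, 'joint_positions': array([ 1.24763977e+00,  1.31005633e-01,  1.48903470e+00, -1.10508700e-05,
        1.52298508e+00, -8.54070694e-02]), 'dq': array([-6.78418851e-05, -4.55447268e-03, -3.09858641e-03, -5.83597086e-05,
        1.39062509e-03, -8.95706749e-04]), 'joint_efforts': array([ 2.13515109e-04, -5.60472465e+01, -4.92334414e+01,  7.68853258e-02,
        3.03561136e-02, -1.25601073e-04]), 'ee_pos': array([0.14116401, 0.58273176, 0.23481462]), 'tool_rot': array([-1.56413206,  0.18690435, -0.18646383]), 'wrist_force': array([0.38418921, 1.23892428, 0.09722932]), 'ft_torque': array([ 0.02073697,  0.02562138, -0.01573003]), 'width': 0.9976869910684698}
[[ 0.972 -0.     0.236]
 [-0.236 -0.001  0.972]
 [-0.    -1.    -0.001]]
h.py
pics
```

View pics/scene0.png

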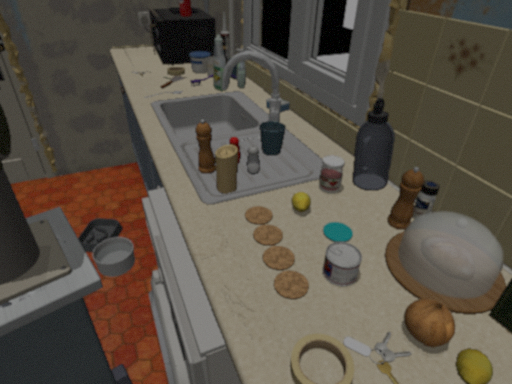

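View pics/top0.png

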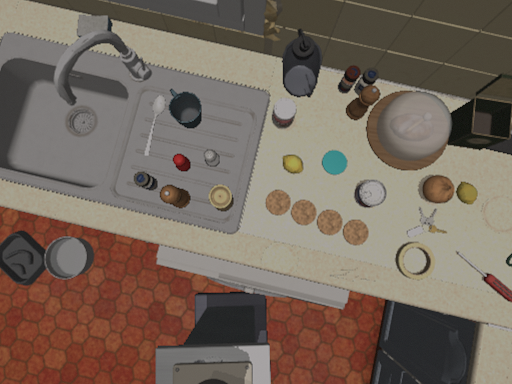

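View pics/wrist0.png

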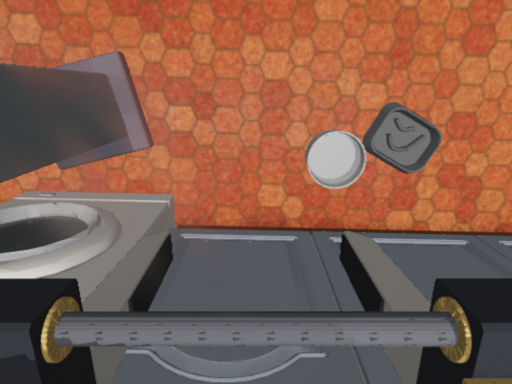

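Top view: the coasters are at (278,202), (304,212), (330,222) and (356,232). The lemon at (292,163) lies behind mark_1 and a tin at (371,193) stands behind mark_4. On the drainer are the mill (172,195), candle (220,197), salt shaker (211,157), a dark-capped jar (145,179) and a red look-alike (181,161).

Other candidates: the tin at (285,112) and the second mill and jars by the back wall, around (365,90). I'll confirm these in an enlarged crop.

```bash
python3 - <<'E'
from h import *
t=cv2.imread('pics/top0.png');s=cv2.imread('pics/scene0.png')
A=cv2.resize(t[135:235,120:245],None,fx=4,fy=4,interpolation=cv2.INTER_CUBIC)
B=cv2.resize(s[145:285,310:385],(300*1,560),interpolation=cv2.INTER_CUBIC)
C=cv2.resize(s[110:200,190:300],(490,400),interpolation=cv2.INTER_CUBIC)
cv2.imwrite('pics/c1.png',np.hstack([A,B[:400]])if 0 else np.hstack([A,cv2.resize(B,(214,400))]))
# coasters
c=load('top0')
hsv=cv2.cvtColor(t,cv2.COLOR_BGR2HSV)
for p in [(278,202),(304,212),(330,222),(356,232)]: print(hsv[p[1],p[0]], onz(c,*p,0.006).round(3))
print(hsv[185,300],hsv[250,300])
E
```

```text
[ 14 110 135] [ 0.547 -0.199  0.006]
[ 14 106 135] [ 0.516 -0.273  0.006]
[ 14 106 137] [ 0.485 -0.347  0.006]
[ 14 109 136] [ 0.454 -0.42   0.006]
[ 25  27 167] [ 22  44 167]
```

View pics/c1.png

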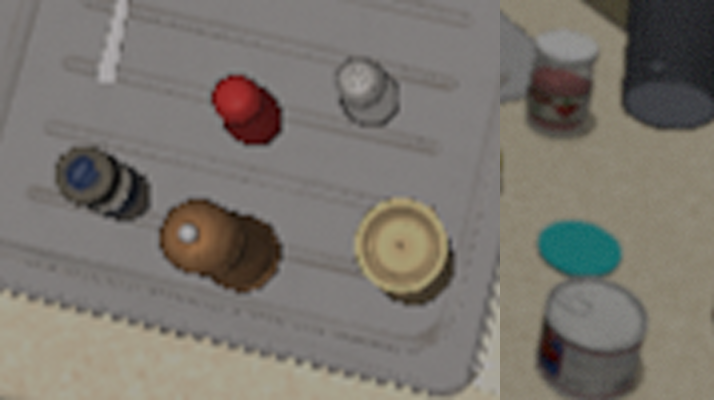

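The left crop shows the jar on the drainer with a dark cap and pale body, so it is the spice jar. The plain glass shaker is the salt shaker and the red one is the look-alike. The tin at (371,193) fits mark_4. Next I measure everything by masks.

```bash
python3 - <<'E'
from h import *
t=cv2.imread('pics/top0.png');c=load('top0')
h=cv2.cvtColor(t,cv2.COLOR_BGR2HSV)
m=cv2.inRange(h,(8,75,90),(20,160,175))
roi=np.zeros_like(m);roi[180:255,255:380]=255;m&=roi
n,l,s,ce=cv2.connectedComponentsWithStats(m)
P=np.array([onz(c,*ce[i],.006)[:2] for i in range(1,n) if s[i,4]>150]);P=P[np.argsort(-P[:,1])]
print(P.round(4),np.linalg.norm(np.diff(P,axis=0),axis=1))
# 8-bit scene image too
ts=cv2.imread('pics/scene0.png');cs=load('scene0')
m=cv2.inRange(cv2.cvtColor(ts,cv2.COLOR_BGR2HSV),(5,75,90),(20,200,255));roi=np.zeros_like(m);roi[200:302,235:315]=255
n,l,s,ce=cv2.connectedComponentsWithStats(m&roi)
print(np.array([onz(cs,*ce[i],.006)[:2] for i in range(1,n) if s[i,4]>150]).round(4))
d=(P[0]-P[3]);d/=np.linalg.norm(d);x=np.array([d[1],-d[0]]);print('rowy',d,'rowx ang',np.degrees(np.arctan2(x[1],x[0])))
for k,(u,v,z) in dict(mill=(167,193.2,.169),candle=(220.5,196.5,.13),jar=(141.3,178.8,.104),salt=(210.8,155.8,.086),tin=(371,191,.058),can2=(285,104,.06),lemon=(292,163,.03)).items():
    p=onz(c,u,v,z); q=p[:2]-P[0]; print(k,p.round(3),'in row frame of m1',(q@x).round(3),(q@d).round(3),'scene px',np.round(proj(cs,p),1))
E
```

```text
[[ 0.547  -0.1973]
 [ 0.5162 -0.2709]
 [ 0.4853 -0.3446]
 [ 0.4544 -0.4181]] [0.07980341 0.07985719 0.07976427]
[[ 0.508  -0.2892]
 [ 0.4525 -0.422 ]]
rowy [0.38654981 0.92226853] rowx ang -22.739987880381733
mill [0.562 0.086 0.169] in row frame of m1 -0.095 0.267 scene px [202.1 119.2]
candle [ 0.555 -0.042  0.13 ] in row frame of m1 -0.053 0.146 scene px [225.4 148.5]
jar [0.611 0.169 0.104] in row frame of m1 -0.083 0.363 scene px [202.6 126.3]
salt [ 0.672 -0.014  0.086] in row frame of m1 0.044 0.217 scene px [252.5 147.3]
tin [ 0.566 -0.454  0.058] in row frame of m1 0.117 -0.23 scene px [342.6 251.1]
can2 [ 0.822 -0.225  0.06 ] in row frame of m1 0.265 0.081 scene px [338.1 168.2]
lemon [ 0.657 -0.241  0.03 ] in row frame of m1 0.118 0.002 scene px [300.4 199.3]
```

```bash
cat > go.py <<'E'
import sys
from h import *
# usage: go.py x y z : shift in tool axes + turn to get tool-down with jaws at -22.74 deg
s=get_state();M=R.from_rotvec(s['tool_rot']).as_matrix()
a=np.radians(-22.74);z=np.array([np.cos(a),np.sin(a),0]);y=np.array([0,0,-1.]);x=np.cross(y,z)
T=np.column_stack([x,y,z])
t=np.array(list(map(float,sys.argv[1:4])))
print('shift',(M.T@(t-s['ee_pos'])).round(4),'turn',np.degrees(R.from_matrix(M.T@T).as_rotvec()).round(2),'t',round(s['time_s'],2),'pos',s['ee_pos'].round(4),'F',s['wrist_force'].round(1),'w',s['width'].round(3))
E
python3 go.py 0.562 0.086 0.32
```

```text
Traceback (most recent call last):
  File "go.py", line 8, in <module>
    print('shift',(M.T@(t-s['ee_pos'])).round(4),'turn',np.degrees(R.from_matrix(M.T@T).as_rotvec()).round(2),'t',round(s['time_s'],2),'pos',s['ee_pos'].round(4),'F',s['wrist_force'].round(1),'w',s['width'].round(3))
                                                                                                                                                                                                    ^^^^^^^^^^^^^^^^
AttributeError: 'float' object has no attribute 'round'
```

```bash
sed -i "s/s\['width'\].round(3)/round(s['width'],3)/" go.py; python3 go.py 0.562 0.086 0.32
```

```text
shift [ 0.526  -0.0847 -0.3838] turn [7.000e-02 9.912e+01 7.000e-02] t 0.15 pos [0.1412 0.5827 0.2348] F [0.4 1.2 0.1] w 0.998
```

>>> carry_out(
  plan="0 -0.04 0 0 5 0 0.093; 0.02 -0.085 -0.015 0 10 0 0.093; 0.05 -0.085 -0.037 0 16 0 0.093; 0.085 -0.085 -0.062 0 22 0 0.093; 0.12 -0.085 -0.088 0 28 0 0.093; 0.155 -0.085 -0.113 0 34 0 0.093; 0.19 -0.085 -0.139 0 40 0 0.093; 0.225 -0.085 -0.164 0 46 0 0.093; 0.26 -0.085 -0.19 0 52 0 0.093; 0.29 -0.085 -0.212 0 58 0 0.093",
)

```text
time_s: 1.15
ee_pos: [0.3741, 0.3069, 0.3205]
tool_rot: [-1.342, 0.973, -0.974]
wrist_force: [0.8, -0.3, 0.1]
width: 1.0
```

```bash
python3 go.py 0.562 0.086 0.32
```

```text
shift [0.2683 0.0005 0.11  ] turn [-0.000e+00  4.083e+01  2.000e-02] t 1.15 pos [0.3741 0.3069 0.3205] F [ 0.8 -0.3  0.1] w 1.0
```

>>> carry_out(
  plan="0.03 0 0.012 0 5 0 0.093; 0.06 0 0.025 0 10 0 0.093; 0.09 0 0.037 0 15 0 0.093; 0.12 0 0.049 0 20 0 0.093; 0.15 0 0.062 0 25 0 0.093; 0.18 0 0.074 0 30 0 0.093; 0.21 0 0.086 0 35 0 0.093; 0.24 0 0.099 0 40 0 0.093; 0.268 0 0.11 0 40.83 0 0.093; 0.268 0 0.11 0 40.83 0 0.093",
)

```text
time_s: 2.15
ee_pos: [0.5634, 0.0862, 0.3196]
tool_rot: [-0.997, 1.495, -1.495]
wrist_force: [-0.8, 0.3, -1.1]
width: 1.003
```

```bash
python3 - <<'E'
from h import *
c=snap('wrist','w1'); print(np.round(c['extrinsics'],3).tolist())
for k,p in dict(mill=(.562,.086,.169),candle=(.555,-.042,.13),jar=(.611,.169,.104),salt=(.672,-.014,.086)).items(): print(k,np.round(proj(c,p),1))
E
python3 go.py .562 .086 .141
```

```text
[[0.923, -0.368, -0.115, 0.597], [-0.385, -0.88, -0.276, 0.162], [0.001, 0.299, -0.954, 0.468], [0.0, 0.0, 0.0, 1.0]]
mill [252.1 181.5]
candle [289.8 272.9]
jar [265.2  75.9]
salt [367.6 202.5]
shift [0.0017 0.1787 0.0005] turn [0.08 0.15 0.04] t 2.2 pos [0.5625 0.0878 0.3197] F [-0.2  0.2 -0.6] w 0.996
```

View pics/w1.png

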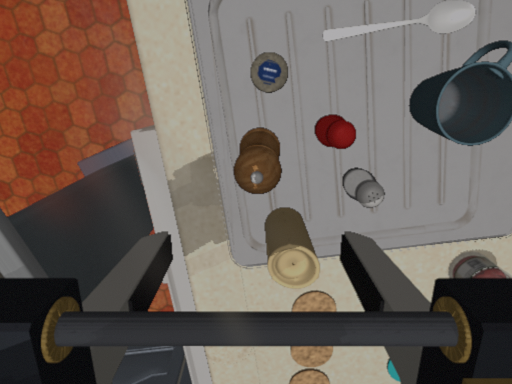

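The wrist view shows the mill knob at (257,178), candle top (293,265), jar cap (269,72) and salt cap (373,192). They are offset a few pixels from the prediction, so I compare both cameras numerically.

```bash
python3 - <<'E'
from h import *
w=load('w1');t=load('top0');s=load('scene0')
pts=dict(mill=((257,178),(167,193.2),.169),candle=((293.5,266),(220.5,196.5),.130),jar=((269.5,72),(141.3,178.8),.104),salt=((373,191),(210.8,155.8),.088))
for k,(a,b,z) in pts.items():
    # two-view triangulation
    L=[];r=[]
    for c,p in((w,a),(t,b)):
        o,d=ray(c,*p);d/=np.linalg.norm(d);Q=np.eye(3)-np.outer(d,d);L.append(Q);r.append(Q@o)
    X=np.linalg.lstsq(np.vstack(L),np.hstack(r),rcond=None)[0]
    print(k,'wrist',onz(w,*a,z)[:2].round(4),'top',onz(t,*b,z)[:2].round(4),'tri',X.round(4),'known z',z)
g=cv2.cvtColor(cv2.imread('pics/w1.png'),cv2.COLOR_BGR2HSV)
for p in [(.547,-.1973,.006),(.5162,-.2709,.006)]: print(np.round(proj(w,p),1))
A=cv2.resize(cv2.imread('pics/w1.png')[120:320,220:400],None,fx=3,fy=3,interpolation=cv2.INTER_CUBIC)
B=cv2.resize(cv2.imread('pics/w1.png')[40:110,235:305],None,fx=3,fy=3,interpolation=cv2.INTER_CUBIC)
o=np.zeros((600,760,3),np.uint8);o[:,:540]=A;o[:210,545:755]=B;cv2.imwrite('pics/c2.png',o)
E
```

```text
mill wrist [0.5676 0.0873] top [0.5624 0.0861] tri [0.565  0.0867 0.1629] known z 0.169
candle wrist [ 0.5622 -0.0353] top [ 0.5547 -0.0422] tri [ 0.5585 -0.0419  0.1172] known z 0.13
jar wrist [0.6166 0.1708] top [0.6108 0.1693] tri [0.615  0.172  0.0924] known z 0.104
salt wrist [ 0.6819 -0.0015] top [ 0.6714 -0.0143] tri [ 0.6821 -0.0116  0.0635] known z 0.088
[311.5 311. ]
[309.1 350.3]
```

View pics/c2.png

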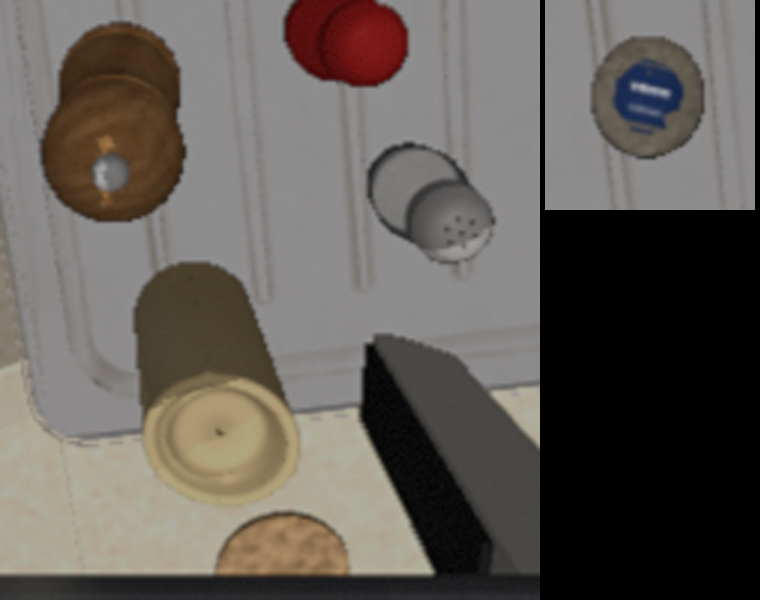

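```bash
python3 - <<'E'
from h import *
s=load('scene0')
for k,pw,pt,z in [('mill',(.5676,.0873),(.5624,.0861),.169),('candle',(.5622,-.0353),(.5547,-.0422),.13),('jar',(.6166,.1708),(.6108,.1693),.104),('salt',(.680,-.004),(.6714,-.0143),.088)]:
    f=lambda p,z:(np.array(proj(s,(*p,z)))-[190,110])*5
    print(k,'wrist top/foot',f(pw,z).round(),f(pw,-.001).round(),'top-cam',f(pt,z).round(),f(pt,-.001).round())
cv2.imwrite('pics/c3.png',cv2.resize(cv2.imread('pics/scene0.png')[110:220,190:290],None,fx=5,fy=5,interpolation=cv2.INTER_CUBIC))
E
```

```text
mill wrist top/foot [67. 43.] [ 83. 294.] top-cam [60. 46.] [ 77. 297.]
candle wrist top/foot [181. 184.] [187. 382.] top-cam [177. 192.] [183. 392.]
jar wrist top/foot [69. 79.] [ 79. 222.] top-cam [63. 82.] [ 73. 225.]
salt wrist top/foot [313. 174.] [310. 299.] top-cam [312. 184.] [310. 310.]
```

View pics/c3.png

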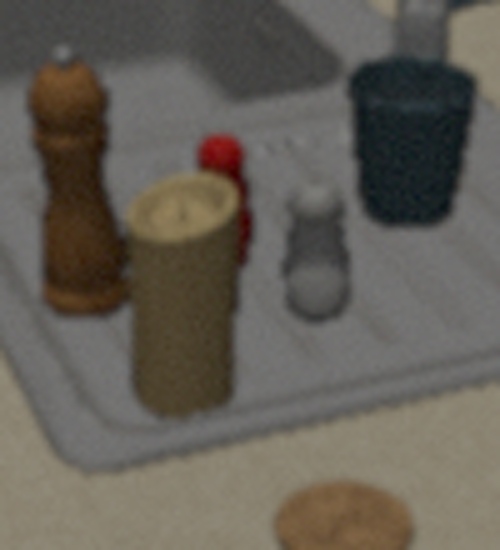

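The scene crop shows a slanted candle rim with its centre near 118 mm, and the feet agree between cameras. I use the triangulated mill position (.565, .087), knob z .163, and descend to grip its head.

```bash
python3 go.py .565 .087 .142
```

```text
shift [-0.0004  0.1777  0.0029] turn [0.08 0.15 0.04] t 2.2 pos [0.5625 0.0878 0.3197] F [-0.2  0.2 -0.6] w 0.996
```

>>> carry_out(
  plan="0 0.02 0.003 0 0 0 0.093; 0 0.05 0.003 0 0 0 0.093; 0 0.08 0.003 0 0 0 0.093; 0 0.11 0.003 0 0 0 0.093; 0 0.14 0.003 0 0 0 0.093; 0 0.163 0.003 0 0 0 0.093; 0 0.178 0.003 0 0 0 0.093; 0 0.178 0.003 0 0 0 0.093; 0 0.178 0.003 0 0 0 0.093",
)

```text
time_s: 3.1
ee_pos: [0.565, 0.0885, 0.1435]
tool_rot: [-0.997, 1.491, -1.491]
wrist_force: [-0.0, 0.5, -0.0]
width: 1.001
```

```bash
python3 go.py .565 .087 .142; python3 - <<'E'
from h import *
c=snap('wrist','w2'); print(np.round(proj(c,(.565,.087,.165)),1))
E
```

```text
shift [0.0014 0.0015 0.0005] turn [-0.03  0.32 -0.02] t 3.1 pos [0.565  0.0885 0.1435] F [-0.   0.5 -0. ] w 1.001
[252.  287.7]
```

View pics/w2.png

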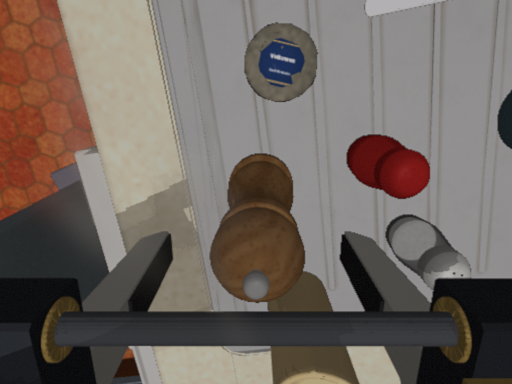

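The knob is at (256,285), within 2 mm of prediction and centred between the fingers. Closing and lifting.

>>> carry_out(
  plan="0 0 0 0 0 0 0.03; 0 0 0 0 0 0 0.03; 0 0 0 0 0 0 0.03; 0 0 0 0 0 0 0.03; 0 0 0 0 0 0 0.03; 0 0 0 0 0 0 0.03; 0 -0.01 0 0 0 0 0.03; 0 -0.03 0 0 0 0 0.03; 0 -0.06 0 0 0 0 0.03; 0 -0.09 0 0 0 0 0.03",
)

```text
time_s: 4.15
ee_pos: [0.5643, 0.0879, 0.2335]
tool_rot: [-0.999, 1.493, -1.491]
wrist_force: [0.9, 0.2, -3.0]
width: 0.512
```

```bash
python3 go.py .4544 -.4181 .31;python3 - <<'E'
from h import *
w=load('w2');t=load('top0')
for k,a,b,z in [('jar',(281,62),(141.3,178.8),.104),('salt',(447,272),(210.8,156),.088),('candle',(319,385),(220.5,196.5),.12)]:
    print(k,'wrist',onz(w,*a,z)[:2].round(4))
E
```

```text
shift [ 0.5097 -0.0763  0.0917] turn [0.08 0.28 0.04] t 4.15 pos [0.5643 0.0879 0.2335] F [ 0.9  0.2 -3. ] w 0.512
jar wrist [0.6162 0.1714]
salt wrist [ 6.756e-01 -1.000e-04]
candle wrist [ 0.5658 -0.0262]
```

>>> carry_out(
  plan="0 -0.03 0 0 0 0 0.03; 0.01 -0.06 0.002 0 0 0 0.03; 0.035 -0.077 0.006 0 0 0 0.03; 0.065 -0.077 0.012 0 0 0 0.03; 0.1 -0.077 0.018 0 0 0 0.03; 0.14 -0.077 0.025 0 0 0 0.03; 0.18 -0.077 0.032 0 0 0 0.03; 0.22 -0.077 0.04 0 0 0 0.03; 0.26 -0.077 0.047 0 0 0 0.03; 0.3 -0.077 0.054 0 0 0 0.03",
)

```text
time_s: 5.15
ee_pos: [0.4994, -0.2113, 0.3102]
tool_rot: [-0.997, 1.492, -1.492]
wrist_force: [0.7, -0.2, -2.3]
width: 0.515
```

>>> carry_out(
  plan="0.04 0 0.007 0 0 0 0.03; 0.08 0 0.014 0 0 0 0.03; 0.115 0 0.021 0 0 0 0.03; 0.15 0 0.027 0 0 0 0.03; 0.18 0 0.033 0 0 0 0.03; 0.2 0 0.036 0 0 0 0.03; 0.209 0 0.038 0 0 0 0.03; 0.209 0.02 0.038 0 0 0 0.03; 0.209 0.05 0.038 0 0 0 0.03; 0.209 0.08 0.038 0 0 0 0.03",
)

```text
time_s: 6.15
ee_pos: [0.4563, -0.417, 0.2296]
tool_rot: [-0.997, 1.49, -1.492]
wrist_force: [-0.3, -1.3, -1.9]
width: 0.512
```

```bash
python3 go.py .4544 -.4181 .150; python3 - <<'E'
from h import *
snap('wrist','w3');c=snap('top','t3'); print(np.round(proj(c,(.4544,-.4181,.006)),1))
a=cv2.imread('pics/w3.png')[100:384];b=cv2.resize(cv2.imread('pics/t3.png')[150:260,250:400],None,fx=2,fy=2)
o=np.zeros((284,812,3),np.uint8)
o[:,:512]=a;o[:220,512:]=b;cv2.imwrite('pics/c4.png',o[:,:800])
E
```

```text
shift [ 0.0018  0.0796 -0.0014] turn [-0.08  0.33  0.01] t 6.15 pos [ 0.4563 -0.417   0.2296] F [-0.3 -1.3 -1.9] w 0.512
[355.2 231.9]
```

View pics/c4.png

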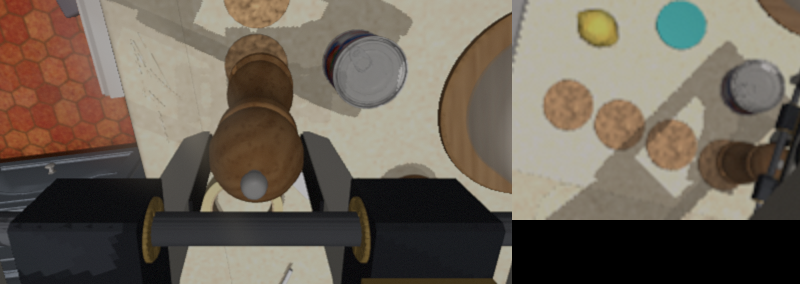

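>>> carry_out(
  plan="0.001 0.03 -0.001 0 0 0 0.03; 0.001 0.055 -0.001 0 0 0 0.03; 0.001 0.07 -0.001 0 0 0 0.03; 0.001 0.076 -0.001 0 0 0 0.03; 0.001 0.078 -0.001 0 0 0 0.03; 0.001 0.078 -0.001 0 0 0 0.03",
)

```text
time_s: 6.85
ee_pos: [0.4548, -0.4185, 0.153]
tool_rot: [-0.997, 1.49, -1.493]
wrist_force: [0.2, 1.2, -3.1]
width: 0.516
```

```bash
python3 go.py .4544 -.4181 .1505
```

```text
shift [-0.0003  0.0025 -0.0005] turn [-0.09  0.29  0.04] t 6.85 pos [ 0.4548 -0.4185  0.153 ] F [ 0.2  1.2 -3.1] w 0.516
```

>>> carry_out(
  plan="0 0.001 0 0 0 0 0.03; 0 0.002 0 0 0 0 0.03; 0 0.003 0 0 0 0 0.03; 0 0.003 0 0 0 0 0.03",
)

```text
time_s: 7.25
ee_pos: [0.4547, -0.4188, 0.1501]
tool_rot: [-0.997, 1.49, -1.494]
wrist_force: [-0.2, 0.5, 4.4]
width: 0.514
```

>>> carry_out(
  plan="0 0 0 0 0 0 0.093; 0 0 0 0 0 0 0.093; 0 0 0 0 0 0 0.093; 0 0 0 0 0 0 0.093; 0 -0.01 0 0 0 0 0.093; 0 -0.03 0 0 0 0 0.093; 0 -0.06 0 0 0 0 0.093; 0 -0.095 0 0 0 0 0.093; 0 -0.13 0 0 0 0 0.093; 0 -0.16 0 0 0 0 0.093",
)

```text
time_s: 8.25
ee_pos: [0.4543, -0.4182, 0.3117]
tool_rot: [-0.997, 1.49, -1.494]
wrist_force: [-0.3, -1.6, -0.5]
width: 1.002
```

```bash
python3 - <<'E'
from h import *
w=snap('wrist','w4'); print('mill knob pred',np.round(proj(w,(.4544,-.4181,.173)),1))
for p in [(.547,-.1973,.006),(.5162,-.2709,.006),(.4853,-.3446,.006)]:print(np.round(proj(w,p),1))
E
python3 go.py .562 -.037 .26
```

```text
mill knob pred [252.9 184.1]
[254.3 -52.7]
[254.  23.]
[253.8  90.4]
shift [-0.3943  0.0559 -0.048 ] turn [-0.5   0.29  0.23] t 8.3 pos [ 0.4554 -0.4194  0.3179] F [-1.   0.5  4.1] w 1.001
```

View pics/w4.png

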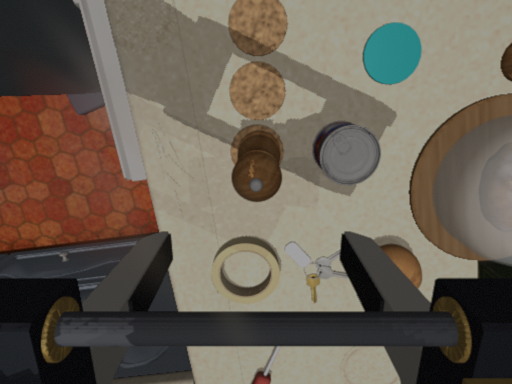

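The mill stands on mark_4 with its knob at (256,185). It shares the same +3 px column bias as the coasters at (257,24) and (257,90), so it is centred. On to the candle.

```bash
python3 - <<'E'
from h import *
t=load('top0');w=load('w1')
for z in(.115,.125):print(z,onz(t,220.5,196.5,z)[:2].round(4),onz(w,291,266.7,z)[:2].round(4))
E
python3 go.py .557 -.041 .26
```

```text
0.115 [ 0.5563 -0.0409] [ 0.5575 -0.0437]
0.125 [ 0.5552 -0.0418] [ 0.5586 -0.0379]
shift [-0.3887  0.0559 -0.0511] turn [-0.5   0.29  0.23] t 8.3 pos [ 0.4554 -0.4194  0.3179] F [-1.   0.5  4.1] w 1.001
```

>>> carry_out(
  plan="-0.02 0 -0.003 0 0 0 0.093; -0.06 0 -0.008 0 0 0 0.093; -0.105 0 -0.013 0 0 0 0.093; -0.15 0 -0.019 0 0 0 0.093; -0.195 0 -0.025 0 0 0 0.093; -0.24 0 -0.031 0 0 0 0.093; -0.285 0 -0.037 0 0 0 0.093; -0.325 0.01 -0.043 0 0 0 0.093; -0.36 0.03 -0.048 0 0 0 0.093; -0.389 0.05 -0.051 0 0 0 0.093",
)

```text
time_s: 9.3
ee_pos: [0.5554, -0.036, 0.258]
tool_rot: [-0.998, 1.491, -1.49]
wrist_force: [-0.4, -0.3, -0.1]
width: 1.003
```

```bash
python3 go.py .557 -.0412 .085
```

```text
shift [0.0042 0.173  0.0035] turn [ 0.    0.38 -0.03] t 9.3 pos [ 0.5554 -0.036   0.258 ] F [-0.4 -0.3 -0.1] w 1.003
```

>>> carry_out(
  plan="0.003 0.03 0.003 0 0.3 0 0.093; 0.003 0.06 0.003 0 0.3 0 0.093; 0.003 0.085 0.003 0 0.3 0 0.093; 0.003 0.1 0.003 0 0.3 0 0.093; 0.003 0.1 0.003 0 0.3 0 0.093",
)

```text
time_s: 9.8
ee_pos: [0.5551, -0.0422, 0.1557]
tool_rot: [-0.999, 1.5, -1.493]
wrist_force: [0.1, 0.4, 0.6]
width: 1.0
```

```bash
python3 go.py .557 -.0412 .085;python3 - <<'E'
from h import *
w=snap('wrist','w5');f=lambda p:np.round(proj(w,p),1)
print(f((.557,-.0412,.118)),'jar',f((.6145,.1708,.104)),'salt',f((.6735,-.008,.088)))
E
```

```text
shift [-0.0017  0.0707  0.0017] turn [0.3  0.   0.06] t 9.8 pos [ 0.5551 -0.0422  0.1557] F [0.1 0.4 0.6] w 1.0
[254.6 227.6] jar [ 190.8 -226.8] salt [405.8  97.4]
```

View pics/w5.png

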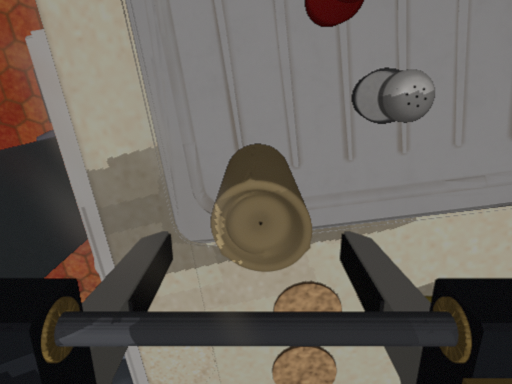

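The candle rim centre is at (261,225), within about 2 mm of prediction. The salt cap at (408,96) matches the averaged salt estimate (.6735, -.008). Gripping the candle.

>>> carry_out(
  plan="-0.001 0.02 0.002 0 0 0 0.093; -0.001 0.045 0.003 0 0 0 0.093; -0.001 0.062 0.003 0 0 0 0.093; -0.001 0.07 0.003 0 0 0 0.093; -0.001 0.07 0.003 0 0 0 0.04; -0.001 0.07 0.003 0 0 0 0.04; -0.001 0.07 0.003 0 0 0 0.04; -0.001 0.07 0.003 0 0 0 0.04; -0.001 0.07 0.003 0 0 0 0.04; -0.001 0.07 0.003 0 0 0 0.04",
)

```text
time_s: 10.85
ee_pos: [0.5605, -0.0432, 0.0893]
tool_rot: [-0.994, 1.495, -1.495]
wrist_force: [-3.8, 1.3, 6.1]
width: 0.662
```

```bash
python3 go.py .4853 -.3446 .27
```

```text
shift [ 0.307  -0.1808  0.0473] turn [-0.01 -0.01 -0.01] t 10.85 pos [ 0.5605 -0.0432  0.0893] F [-3.8  1.3  6.1] w 0.662
```

>>> carry_out(
  plan="0 -0.01 0 0 0 0 0.04; 0 -0.03 0 0 0 0 0.04; 0 -0.06 0 0 0 0 0.04; 0.01 -0.09 0.002 0 0 0 0.04; 0.035 -0.11 0.005 0 0 0 0.04; 0.065 -0.11 0.01 0 0 0 0.04; 0.1 -0.11 0.015 0 0 0 0.04; 0.14 -0.11 0.022 0 0 0 0.04; 0.18 -0.11 0.028 0 0 0 0.04; 0.215 -0.11 0.033 0 0 0 0.04",
)

```text
time_s: 11.85
ee_pos: [0.5068, -0.2562, 0.1988]
tool_rot: [-0.995, 1.496, -1.496]
wrist_force: [1.1, 0.0, -4.2]
width: 0.651
```

```bash
python3 go.py .4853 -.3446 .2
```

```text
shift [ 0.0899 -0.0012  0.0144] turn [-0.   -0.04  0.03] t 11.85 pos [ 0.5068 -0.2562  0.1988] F [ 1.1  0.  -4.2] w 0.651
```

>>> carry_out(
  plan="0.03 0 0.005 0 0 0 0.04; 0.06 0 0.01 0 0 0 0.04; 0.08 0 0.013 0 0 0 0.04; 0.09 0 0.0145 0 0 0 0.04; 0.09 0 0.0145 0 0 0 0.04; 0.09 0.03 0.0145 0 0 0 0.04; 0.09 0.06 0.0145 0 0 0 0.04; 0.09 0.085 0.0145 0 0 0 0.04; 0.09 0.095 0.0145 0 0 0 0.04; 0.09 0.095 0.0145 0 0 0 0.04",
)

```text
time_s: 12.85
ee_pos: [0.4856, -0.3411, 0.1019]
tool_rot: [-0.996, 1.498, -1.492]
wrist_force: [-0.8, -0.0, -2.8]
width: 0.654
```

```bash
python3 go.py .4853 -.3446 .0963
```

```text
shift [0.0034 0.0056 0.0011] turn [ 0.2   0.04 -0.08] t 12.85 pos [ 0.4856 -0.3411  0.1019] F [-0.8 -0.  -2.8] w 0.654
```

>>> carry_out(
  plan="0.002 0.002 0.001 0 0 0 0.04; 0.002 0.004 0.001 0 0 0 0.04; 0.002 0.005 0.001 0 0 0 0.04; 0.002 0.005 0.001 0 0 0 0.04",
)

```text
time_s: 13.25
ee_pos: [0.4867, -0.3455, 0.0994]
tool_rot: [-0.994, 1.495, -1.496]
wrist_force: [0.2, -0.7, -2.3]
width: 0.648
```

```bash
python3 go.py .4853 -.3446 .0963
```

```text
shift [-0.0003  0.0031 -0.0016] turn [-0.06 -0.03  0.02] t 13.25 pos [ 0.4867 -0.3455  0.0994] F [ 0.2 -0.7 -2.3] w 0.648
```

>>> carry_out(
  plan="0 0.0015 -0.001 0 0 0 0.04; 0 0.003 -0.001 0 0 0 0.04; 0 0.003 -0.001 0 0 0 0.04",
)

```text
time_s: 13.55
ee_pos: [0.4856, -0.3455, 0.0973]
tool_rot: [-0.995, 1.494, -1.497]
wrist_force: [-4.2, 0.5, 6.9]
width: 0.648
```

Contact, with force going from −2 to +7 N. Release and rise.

>>> carry_out(
  plan="0 0 0 0 0 0 0.093; 0 0 0 0 0 0 0.093; 0 0 0 0 0 0 0.093; 0 0 0 0 0 0 0.093; 0 -0.01 0 0 0 0 0.093; 0 -0.03 0 0 0 0 0.093; 0 -0.06 0 0 0 0 0.093; 0 -0.1 0 0 0 0 0.093; 0 -0.14 0 0 0 0 0.093; 0 -0.17 0 0 0 0 0.093",
)

```text
time_s: 14.55
ee_pos: [0.486, -0.3451, 0.2697]
tool_rot: [-0.993, 1.492, -1.498]
wrist_force: [0.9, 0.1, 0.5]
width: 1.002
```

```bash
python3 - <<'E'
from h import *
t=snap('top','t6');f=lambda p:np.round(proj(t,p),1)
print('candle top pred',f((.4853,-.3446,.125)),'mill knob',f((.4544,-.4181,.172)))
cv2.imwrite('pics/c6.png',cv2.resize(t['pixels'][140:260,120:400,::-1],None,fx=2.8,fy=2.8,interpolation=cv2.INTER_CUBIC))
E
python3 go.py .6145 .1708 .25
```

```text
candle top pred [339.  220.2] mill knob [374.5 231.2]
shift [-0.5261  0.0229 -0.083 ] turn [-0.58 -0.01  0.18] t 14.6 pos [ 0.4874 -0.3463  0.2753] F [-0.1 -0.9  4.8] w 1.0
```

View pics/c6.png

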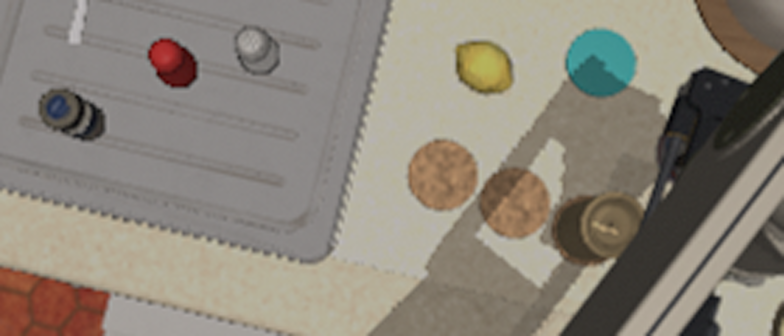

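The candle top is at about (338.2,220.7) against (339,220.2) predicted for a centred placing, which is good. Next is the jar.

>>> carry_out(
  plan="-0.02 0 -0.003 0 0 0 0.093; -0.06 0 -0.009 0 0 0 0.093; -0.105 0 -0.016 0 0 0 0.093; -0.15 0 -0.023 0 0 0 0.093; -0.198 0 -0.03 0 0 0 0.093; -0.246 0 -0.038 0 0 0 0.093; -0.294 0 -0.046 0 0 0 0.093; -0.342 0 -0.054 0 0 0 0.093; -0.39 0 -0.062 0 0 0 0.093; -0.43 0 -0.068 0 0 0 0.093",
)

```text
time_s: 15.6
ee_pos: [0.5892, 0.0808, 0.2663]
tool_rot: [-0.994, 1.494, -1.495]
wrist_force: [1.0, -0.1, -0.1]
width: 1.001
```

>>> carry_out(
  plan="-0.04 0 -0.006 0 0 0 0.093; -0.07 0 -0.011 0 0 0 0.093; -0.09 0.02 -0.014 0 0 0 0.093; -0.096 0.05 -0.015 0 0 0 0.093; -0.096 0.08 -0.015 0 0 0 0.093; -0.096 0.1 -0.015 0 0 0 0.093; -0.096 0.11 -0.015 0 0 0 0.093; -0.096 0.11 -0.015 0 0 0 0.093",
)

```text
time_s: 16.4
ee_pos: [0.6114, 0.1722, 0.1542]
tool_rot: [-0.997, 1.497, -1.495]
wrist_force: [-0.9, -0.8, -0.4]
width: 1.001
```

```bash
python3 - <<'E'
from h import *
w=snap('wrist','w7');f=lambda p:np.round(proj(w,p),1)
print('jar pred',f((.6145,.1708,.104)),'foot',f((.6145,.1708,-.001)))
E
python3 go.py .6145 .1708 .062
```

```text
jar pred [257.6 222.3] foot [257.2 179.5]
shift [0.0006 0.0939 0.0026] turn [ 0.02 -0.02  0.01] t 16.45 pos [0.6123 0.1723 0.1559] F [-1.   0.2  0.4] w 1.002
```

View pics/w7.png

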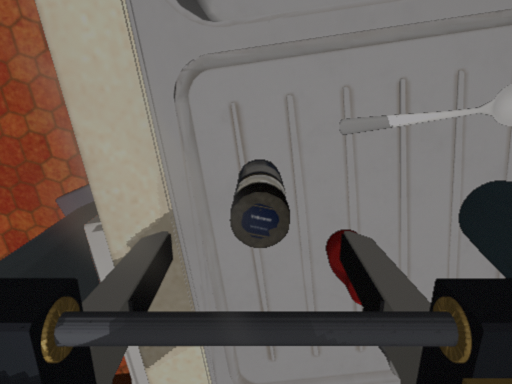

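The cap top is at (260,219), within 2 mm of prediction. The red look-alike sits about 50 mm clear of the finger along the row. Descending to grip.

>>> carry_out(
  plan="-0.001 0.02 0.002 0 0 0 0.093; -0.001 0.05 0.002 0 0 0 0.093; -0.001 0.075 0.002 0 0 0 0.093; -0.001 0.088 0.002 0 0 0 0.093; -0.001 0.094 0.002 0 0 0 0.08; -0.001 0.094 0.002 0 0 0 0.025; -0.001 0.094 0.002 0 0 0 0.025; -0.001 0.094 0.002 0 0 0 0.025; -0.001 0.094 0.002 0 0 0 0.025; -0.001 0.094 0.002 0 0 0 0.025",
)

```text
time_s: 17.45
ee_pos: [0.615, 0.1727, 0.0624]
tool_rot: [-0.993, 1.495, -1.496]
wrist_force: [-0.4, -0.2, -0.2]
width: 0.533
```

>>> carry_out(
  plan="0 0 0 0 0 0 0.025; 0 0 0 0 0 0 0.025; 0 0 0 0 0 0 0.025",
)

```text
time_s: 17.75
ee_pos: [0.6147, 0.1726, 0.0619]
tool_rot: [-0.994, 1.495, -1.495]
wrist_force: [-0.0, 0.1, 1.6]
width: 0.436
```

```bash
python3 go.py .5162 -.2709 .17
```

```text
shift [ 0.4471 -0.1082  0.0807] turn [-0.01 -0.01 -0.01] t 17.75 pos [0.6147 0.1726 0.0619] F [-0.   0.1  1.6] w 0.436
```

>>> carry_out(
  plan="0 -0.02 0 0 0 0 0.025; 0 -0.05 0 0 0 0 0.025; 0 -0.085 0 0 0 0 0.025; 0.015 -0.11 0.003 0 0 0 0.025; 0.045 -0.13 0.008 0 0 0 0.025; 0.08 -0.13 0.014 0 0 0 0.025; 0.12 -0.13 0.022 0 0 0 0.025; 0.16 -0.13 0.029 0 0 0 0.025; 0.2 -0.13 0.036 0 0 0 0.025; 0.24 -0.13 0.043 0 0 0 0.025",
)

```text
time_s: 18.75
ee_pos: [0.5606, -0.0668, 0.1914]
tool_rot: [-0.995, 1.496, -1.495]
wrist_force: [1.7, -0.7, -1.1]
width: 0.436
```

>>> carry_out(
  plan="0.04 0 0.007 0 0 0 0.025; 0.08 0 0.014 0 0 0 0.025; 0.12 0 0.022 0 0 0 0.025; 0.16 0 0.029 0 0 0 0.025; 0.19 0 0.035 0 0 0 0.025; 0.203 0 0.037 0 0 0 0.025; 0.207 0 0.038 0 0 0 0.025; 0.207 0.03 0.038 0 0 0 0.025; 0.207 0.07 0.038 0 0 0 0.025; 0.207 0.1 0.038 0 0 0 0.025",
)

```text
time_s: 19.75
ee_pos: [0.5163, -0.2691, 0.0896]
tool_rot: [-0.995, 1.496, -1.493]
wrist_force: [-1.2, 0.2, -1.4]
width: 0.435
```

```bash
python3 go.py .5162 -.2709 .069
```

```text
shift [0.0018 0.0206 0.0006] turn [ 0.07  0.06 -0.05] t 19.75 pos [ 0.5163 -0.2691  0.0896] F [-1.2  0.2 -1.4] w 0.435
```

>>> carry_out(
  plan="0.001 0.01 0.0005 0 0 0 0.025; 0.001 0.016 0.0005 0 0 0 0.025; 0.001 0.019 0.0005 0 0 0 0.025; 0.001 0.02 0.0005 0 0 0 0.025; 0.001 0.02 0.0005 0 0 0 0.025",
)

```text
time_s: 20.25
ee_pos: [0.5175, -0.2726, 0.0732]
tool_rot: [-0.993, 1.493, -1.497]
wrist_force: [0.8, -0.0, -1.3]
width: 0.435
```

```bash
python3 go.py .5162 -.2709 .069
```

```text
shift [-0.001   0.0042 -0.0018] turn [-0.14 -0.01  0.02] t 20.25 pos [ 0.5175 -0.2726  0.0732] F [ 0.8 -0.  -1.3] w 0.435
```

>>> carry_out(
  plan="-0.001 0.0015 -0.001 0 0 0 0.025; -0.001 0.003 -0.001 0 0 0 0.025; -0.001 0.004 -0.001 0 0 0 0.025; -0.001 0.004 -0.001 0 0 0 0.025",
)

```text
time_s: 20.65
ee_pos: [0.5163, -0.271, 0.0693]
tool_rot: [-0.994, 1.495, -1.496]
wrist_force: [-3.8, 2.8, 10.3]
width: 0.439
```

>>> carry_out(
  plan="0 -0.001 0 0 0 0 0.06; 0 -0.001 0 0 0 0 0.08; 0 -0.001 0 0 0 0 0.093; 0 -0.001 0 0 0 0 0.093; 0 -0.01 0 0 0 0 0.093; 0 -0.03 0 0 0 0 0.093; 0 -0.06 0 0 0 0 0.093; 0 -0.1 0 0 0 0 0.093; 0 -0.14 0 0 0 0 0.093; 0 -0.16 0 0 0 0 0.093",
)

```text
time_s: 21.65
ee_pos: [0.5173, -0.2716, 0.233]
tool_rot: [-0.992, 1.49, -1.5]
wrist_force: [0.3, 0.6, 1.0]
width: 0.999
```

```bash
python3 go.py .6735 -.008 .15
```

```text
shift [-0.3036  0.0829  0.0416] turn [-0.34 -0.01  0.06] t 21.65 pos [ 0.5173 -0.2716  0.233 ] F [0.3 0.6 1. ] w 0.999
```

>>> carry_out(
  plan="-0.03 0 0.004 0 0 0 0.093; -0.07 0 0.01 0 0 0 0.093; -0.11 0 0.015 0 0 0 0.093; -0.155 0 0.021 0 0 0 0.093; -0.2 0 0.027 0 0 0 0.093; -0.24 0.01 0.033 0 0 0 0.093; -0.275 0.03 0.038 0 0 0 0.093; -0.303 0.06 0.0415 0 0 0 0.093; -0.303 0.083 0.0415 0 0 0 0.093; -0.303 0.083 0.0415 0 0 0 0.093",
)

```text
time_s: 22.65
ee_pos: [0.6688, -0.0061, 0.1401]
tool_rot: [-1.002, 1.5, -1.492]
wrist_force: [-0.7, 0.8, -0.8]
width: 1.0
```

```bash
python3 - <<'E'
from h import *
w=snap('wrist','w8');f=lambda p:np.round(proj(w,p),1)
print('salt pred',f((.6735,-.008,.088)),'foot',f((.6735,-.008,-.001)),'shoulder',f((.6735,-.008,.066)))
E
python3 go.py .6735 -.008 .045
```

```text
salt pred [260.4 220.9] foot [259.7 183.3] shoulder [260.2 209.1]
shift [-0.0006  0.0978  0.0041] turn [0.23 0.03 0.08] t 22.7 pos [ 0.6699 -0.007   0.1428] F [-0.9 -0.3  0.8] w 1.004
```

View pics/w8.png

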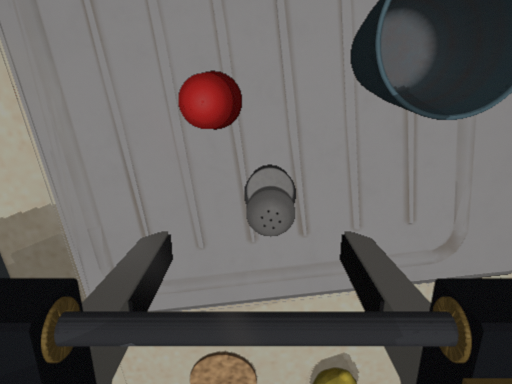

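The salt cap is at (270,211). The row matches the prediction for cap height; the column is about 7–8 mm off finger centre, so I shift tool z by +8 mm while descending.

>>> carry_out(
  plan="0 0.01 0.006 0 0 0 0.093; 0 0.03 0.008 0 0 0 0.093; 0 0.06 0.008 0 0 0 0.093; 0 0.085 0.008 0 0 0 0.093; 0 0.097 0.008 0 0 0 0.093; 0 0.097 0.008 0 0 0 0.093; 0 0.097 0.008 0 0 0 0.06; 0 0.097 0.008 0 0 0 0.03; 0 0.097 0.008 0 0 0 0.03; 0 0.097 0.008 0 0 0 0.03",
)

```text
time_s: 23.7
ee_pos: [0.6795, -0.0106, 0.0489]
tool_rot: [-0.993, 1.494, -1.496]
wrist_force: [-1.3, 0.7, 0.3]
width: 0.707
```

>>> carry_out(
  plan="0 0 0 0 0 0 0.03; 0 0 0 0 0 0 0.03; 0 0 0 0 0 0 0.03; 0 0 0 0 0 0 0.03",
)

```text
time_s: 24.1
ee_pos: [0.6786, -0.0105, 0.0476]
tool_rot: [-0.995, 1.496, -1.495]
wrist_force: [-0.5, 0.1, 1.6]
width: 0.433
```

```bash
python3 go.py .547 -.1973 .15
```

```text
shift [ 0.2232 -0.1024 -0.0491] turn [ 0.03 -0.01  0.  ] t 24.1 pos [ 0.6786 -0.0105  0.0476] F [-0.5  0.1  1.6] w 0.433
```

>>> carry_out(
  plan="0 -0.01 0 0 0 0 0.03; 0 -0.03 0 0 0 0 0.03; 0 -0.06 0 0 0 0 0.03; 0 -0.09 0 0 0 0 0.03; 0.02 -0.11 -0.004 0 0 0 0.03; 0.05 -0.11 -0.011 0 0 0 0.03; 0.085 -0.11 -0.019 0 0 0 0.03; 0.12 -0.11 -0.026 0 0 0 0.03; 0.155 -0.11 -0.034 0 0 0 0.03; 0.185 -0.11 -0.041 0 0 0 0.03",
)

```text
time_s: 25.1
ee_pos: [0.5684, -0.1666, 0.1584]
tool_rot: [-0.994, 1.495, -1.496]
wrist_force: [0.4, -0.4, -2.0]
width: 0.432
```

>>> carry_out(
  plan="0.02 0 -0.004 0 0 0 0.03; 0.032 0 -0.007 0 0 0 0.03; 0.038 0 -0.008 0 0 0 0.03; 0.038 0 -0.008 0 0 0 0.03; 0.038 0.03 -0.008 0 0 0 0.03; 0.038 0.06 -0.008 0 0 0 0.03; 0.038 0.075 -0.008 0 0 0 0.03; 0.038 0.08 -0.008 0 0 0 0.03; 0.038 0.08 -0.008 0 0 0 0.03",
)

```text
time_s: 26.0
ee_pos: [0.5474, -0.1966, 0.0773]
tool_rot: [-0.995, 1.496, -1.494]
wrist_force: [0.6, 0.2, -1.3]
width: 0.432
```

```bash
python3 go.py .547 -.1973 .0545; python3 - <<'E'
from h import *
w=snap('wrist','w9');t=snap('top','t9');f=lambda p:np.round(proj(w,p),1)
print('salt cap pred',f((.547,-.1973,.095+.024)),'foot',f((.547,-.1973,.03)),'mark',f((.547,-.1973,.006)))
a=cv2.resize(w['pixels'][80:320,150:390,::-1],(400,400),interpolation=cv2.INTER_CUBIC)
b=cv2.resize(t['pixels'][165:265,255:355,::-1],(400,400),interpolation=cv2.INTER_CUBIC)
cv2.imwrite('pics/c9.png',np.hstack([a,b]))
E
```

```text
shift [ 0.0008  0.0228 -0.0001] turn [ 0.06  0.03 -0.01] t 26.0 pos [ 0.5474 -0.1966  0.0773] F [ 0.6  0.2 -1.3] w 0.432
salt cap pred [249.6 316.6] foot [252.1 225.2] mark [252.5 211.8]
```

View pics/c9.png

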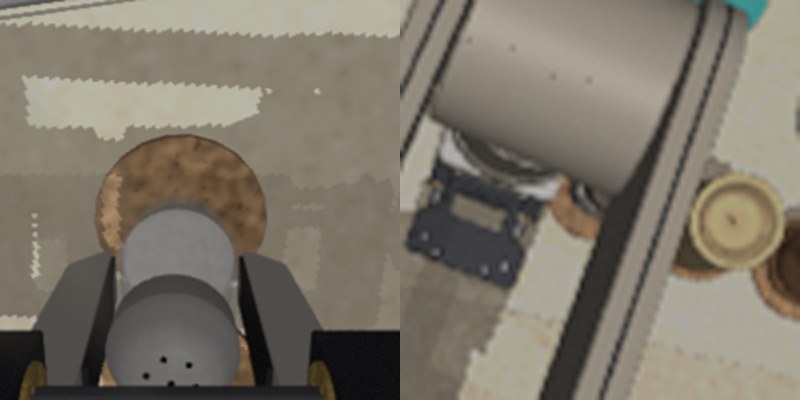

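The held shaker is about 4 mm towards +tool x relative to the TCP: foot arc +4..7, cap +2, and the top camera estimate +6. I set it down shifted −4 mm.

>>> carry_out(
  plan="-0.003 0.01 0 0 0 0 0.03; -0.004 0.016 0 0 0 0 0.03; -0.004 0.019 0 0 0 0 0.03; -0.004 0.021 0 0 0 0 0.03; -0.004 0.021 0 0 0 0 0.03",
)

```text
time_s: 26.6
ee_pos: [0.5486, -0.1934, 0.0562]
tool_rot: [-0.995, 1.496, -1.495]
wrist_force: [-0.2, 0.9, -1.7]
width: 0.434
```

>>> carry_out(
  plan="0 0.001 0 0 0 0 0.03; 0 0.002 0 0 0 0 0.03; 0 0.003 0 0 0 0 0.03; 0 0.003 0 0 0 0 0.03",
)

```text
time_s: 27.0
ee_pos: [0.5493, -0.1937, 0.055]
tool_rot: [-0.994, 1.495, -1.496]
wrist_force: [-3.6, 2.0, 8.1]
width: 0.43
```

Contact. Release, rise, then move aside so the top camera sees the row.

>>> carry_out(
  plan="0 -0.001 0 0 0 0 0.06; 0 -0.001 0 0 0 0 0.08; 0 -0.001 0 0 0 0 0.093; 0 -0.001 0 0 0 0 0.093; 0 -0.01 0 0 0 0 0.093; 0 -0.03 0 0 0 0 0.093; 0 -0.06 0 0 0 0 0.093; 0 -0.1 0 0 0 0 0.093; 0 -0.14 0 0 0 0 0.093; 0 -0.17 0 0 0 0 0.093",
)

```text
time_s: 28.0
ee_pos: [0.5495, -0.1938, 0.2275]
tool_rot: [-0.993, 1.493, -1.498]
wrist_force: [0.8, -0.4, -0.2]
width: 0.997
```

>>> carry_out(
  plan="-0.04 0 0 0 0 0 0.093; -0.08 0 0 0 0 0 0.093; -0.12 0 0 0 0 0 0.093; -0.16 0 0 0 0 0 0.093; -0.2 0 0 0 0 0 0.093; -0.24 0 0 0 0 0 0.093; -0.28 0 0 0 0 0 0.093; -0.31 0 0 0 0 0 0.093; -0.33 0 0 0 0 0 0.093; -0.33 0 0 0 0 0 0.093",
)

```text
time_s: 29.0
ee_pos: [0.6768, 0.1137, 0.2239]
tool_rot: [-0.996, 1.494, -1.493]
wrist_force: [-0.1, -0.1, -0.1]
width: 0.996
```

```bash
python3 - <<'E'
from h import *
t=snap('top','t10');s=snap('scene','s10')
M=[(.547,-.1973),(.5162,-.2709),(.4853,-.3446),(.4544,-.4181)]
for n,m,h in zip(['salt','jar','candle','mill'],M,[.094,.111,.124,.172]):
    u,v=np.array(proj(t,(*m,h))); us,vs=proj(s,(*m,h))
    print(n,'top crop',((u-260)*4).round(),((v-160)*4).round(),'scene crop',round((us-235)*4),round((vs-130)*4))
a=cv2.resize(t['pixels'][160:250,260:385,::-1],None,fx=4,fy=4,interpolation=cv2.INTER_CUBIC)
b=cv2.resize(s['pixels'][130:310,235:310,::-1],None,fx=4,fy=4,interpolation=cv2.INTER_CUBIC)
o=np.zeros((600,800,3),np.uint8);o[:360,:500]=a;o[:,500:]=b[120:720][:600]
cv2.imwrite('pics/c10.png',o)
# tin, lemon unchanged?
t0=load('top0')
for k,(r0,r1,c0,c1) in dict(tin=(175,212,355,388),lemon=(150,176,280,305)).items():
    g=[cv2.cvtColor(x['pixels'][r0:r1,c0:c1],cv2.COLOR_RGB2GRAY).astype(np.float32) for x in(t0,t)]
    print(k,cv2.phaseCorrelate(*g),np.abs(g[0]-g[1]).mean())
E
```

```text
salt top crop 79.0 156.0 scene crop 96 223
jar top crop 196.0 198.0 scene crop 136 273
candle top crop 316.0 241.0 scene crop 185 340
mill top crop 458.0 285.0 scene crop 250 362
tin ((0.01077415209098831, 0.021860581023538828), 1.0072271414928966) 9.022113
lemon ((0.4666340146756287, 0.47605334814807776), 1.0067708040166785) 9.046154
```

View pics/c10.png

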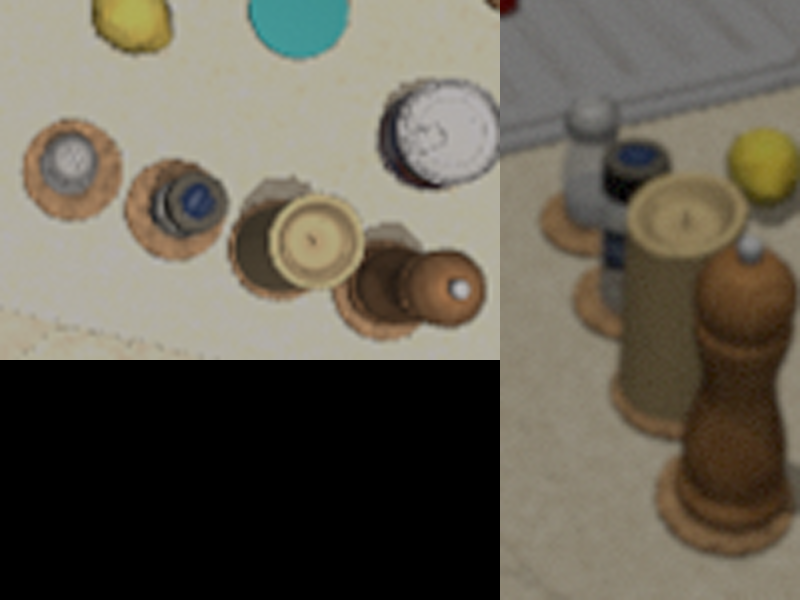

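The jar, candle and mill sit within 1 px of centre. The salt cap is at crop (71,155) against (79,156) expected, about 5 mm off towards the sink, so my −4 mm correction was wrong. I'll measure it by mask and mend it.

```bash
cat > chk.py <<'E'
import sys
from h import *
t0=load('top0');t=load(sys.argv[1]) if len(sys.argv)>1 else snap('top','tf')
h=lambda c:cv2.cvtColor(c['pixels'],cv2.COLOR_RGB2HSV)
H=h(t);m=(.547,-.1973);u,v=proj(t,(*m,.006))
D=np.zeros(H.shape[:2],np.uint8);cv2.circle(D,(round(u),round(v)),11,255,-1)
for th in(60,70,80):
    k=((H[...,1]<th)&(D>0)).astype(np.uint8);n,l,s,c=cv2.connectedComponentsWithStats(k);i=1+np.argmax(s[1:,4])
    p=onz(t,*c[i],.05)[:2]-m;print('salt sil.',s[i,4],c[i].round(2),'off rowx',round(1e3*(p@[.922,-.3865]),1),'rowy',round(1e3*(p@[.3865,.922]),1),'mm')
for n,r,lo,hi in[('lemon',(150,176,278,308),(20,110,60),(35,255,255)),('tin',(172,215,350,392),(0,0,0),(180,255,255))]:
    for c in(t0,t):
        q=cv2.inRange(h(c)[r[0]:r[1],r[2]:r[3]],lo,hi);M=cv2.moments(q,True);print(n,round(M['m10']/M['m00'],2),round(M['m01']/M['m00'],2)) if n=='lemon' else None
E
python3 chk.py t10; python3 go.py .549 -.1937 .2275
```

```text
salt sil. 170 [276.71 200.78] off rowx -2.2 rowy 4.9 mm
salt sil. 178 [276.9  200.72] off rowx -1.9 rowy 4.5 mm
salt sil. 187 [277.05 200.72] off rowx -1.7 rowy 4.1 mm
lemon 14.26 13.48
lemon 14.26 13.48
shift [ 0.3302 -0.0035 -0.    ] turn [-0.    0.04  0.02] t 29.1 pos [0.6764 0.1109 0.2238] F [ 0.1 -0.5 -0.6] w 1.001
```

>>> carry_out(
  plan="0.03 0 0 0 0 0 0.093; 0.07 0 0 0 0 0 0.093; 0.11 0 0 0 0 0 0.093; 0.15 0 0 0 0 0 0.093; 0.19 0 0 0 0 0 0.093; 0.23 0 0 0 0 0 0.093; 0.27 0 0 0 0 0 0.093; 0.305 0 0 0 0 0 0.093; 0.325 0 0 0 0 0 0.093; 0.33 0 0 0 0 0 0.093",
)

```text
time_s: 30.1
ee_pos: [0.5472, -0.1967, 0.2241]
tool_rot: [-0.992, 1.498, -1.499]
wrist_force: [0.7, 0.4, -0.1]
width: 1.0
```

>>> carry_out(
  plan="0 0.03 0 0 0 0 0.093; 0 0.07 0 0 0 0 0.093; 0 0.11 0 0 0 0 0.093; 0 0.145 0 0 0 0 0.093; 0 0.165 0 0 0 0 0.093; 0 0.17 0 0 0 0 0.093; 0 0.17 0 0 0 0 0.07; 0 0.17 0 0 0 0 0.05; 0 0.17 0 0 0 0 0.03; 0 0.17 0 0 0 0 0.03",
)

```text
time_s: 31.1
ee_pos: [0.5499, -0.194, 0.0553]
tool_rot: [-0.993, 1.493, -1.497]
wrist_force: [-0.2, 0.2, 0.2]
width: 0.702
```

>>> carry_out(
  plan="0 0 0 0 0 0 0.03; 0 0 0 0 0 0 0.03; 0 0 0 0 0 0 0.03; 0 0 0 0 0 0 0.03",
)

```text
time_s: 31.5
ee_pos: [0.549, -0.1936, 0.0538]
tool_rot: [-0.994, 1.495, -1.496]
wrist_force: [0.8, 0.3, 0.4]
width: 0.437
```

Gripped again. Lift 5 mm, shift +4.5 mm along tool x and +1 mm along z, then lower.

>>> carry_out(
  plan="0 -0.003 0 0 0 0 0.03; 0 -0.006 0 0 0 0 0.03; 0.002 -0.006 0 0 0 0 0.03; 0.0045 -0.006 0.001 0 0 0 0.03; 0.0045 -0.006 0.001 0 0 0 0.03; 0.0045 -0.004 0.001 0 0 0 0.03; 0.0045 -0.002 0.001 0 0 0 0.03; 0.0045 0 0.001 0 0 0 0.03; 0.0045 0.001 0.001 0 0 0 0.03; 0.0045 0.001 0.001 0 0 0 0.03",
)

```text
time_s: 32.5
ee_pos: [0.5481, -0.198, 0.0536]
tool_rot: [-0.995, 1.496, -1.495]
wrist_force: [-4.9, 2.3, 10.6]
width: 0.437
```

>>> carry_out(
  plan="0 -0.001 0 0 0 0 0.06; 0 -0.001 0 0 0 0 0.08; 0 -0.001 0 0 0 0 0.093; 0 -0.001 0 0 0 0 0.093; 0 -0.01 0 0 0 0 0.093; 0 -0.03 0 0 0 0 0.093; 0 -0.06 0 0 0 0 0.093; 0 -0.1 0 0 0 0 0.093; 0 -0.14 0 0 0 0 0.093; 0 -0.17 0 0 0 0 0.093",
)

```text
time_s: 33.5
ee_pos: [0.5487, -0.1984, 0.2265]
tool_rot: [-0.993, 1.493, -1.498]
wrist_force: [0.9, 0.3, 0.5]
width: 1.001
```

>>> carry_out(
  plan="-0.04 0 0 0 0 0 0.093; -0.08 0 0 0 0 0 0.093; -0.12 0 0 0 0 0 0.093; -0.16 0 0 0 0 0 0.093; -0.2 0 0 0 0 0 0.093; -0.24 0 0 0 0 0 0.093; -0.28 0 0 0 0 0 0.093; -0.31 0 0 0 0 0 0.093; -0.33 0 0 0 0 0 0.093; -0.33 0 0 0 0 0 0.093",
)

```text
time_s: 34.5
ee_pos: [0.676, 0.1092, 0.2229]
tool_rot: [-0.996, 1.494, -1.493]
wrist_force: [-1.0, 0.6, -0.1]
width: 1.0
```

```bash
python3 chk.py; python3 - <<'E'
from h import *
a=load('t10')['pixels'];b=load('tf')['pixels']
d=np.abs(a.astype(int)-b).sum(2)>60
for n,(r0,r1,c0,c1) in dict(salt=(188,217,264,292),rest=(188,250,293,385),tin=(172,215,355,392)).items(): print(n,d[r0:r1,c0:c1].sum())
s0,s1=load('top0')['pixels'],b
g=[cv2.GaussianBlur(cv2.cvtColor(x[170:216,350:394],cv2.COLOR_RGB2GRAY),(3,3),0).astype(np.float32) for x in(s0,s1)]
print('tin',cv2.phaseCorrelate(g[0],g[1],cv2.createHanningWindow((44,46),cv2.CV_32F)))
E
```

```text
salt sil. 170 [278.42 201.09] off rowx -1.3 rowy 0.1 mm
salt sil. 174 [278.5 201. ] off rowx -1.0 rowy 0.0 mm
salt sil. 183 [278.39 200.96] off rowx -1.0 rowy 0.3 mm
lemon 14.26 13.48
lemon 14.26 13.48
salt 63
rest 0
tin 0
tin ((0.5304673473561969, 0.024082303023380547), 0.8859365163026033)
```

```bash
python3 -c "
from h import *
print(hand_in())"
```

```text
the job is handed in; nothing more can be done
None
```

I stood all four things upright on the coasters in height order and handed the job in at about 35 s on the clock. The tomato tin stands behind mark_4, so the order is pepper mill on mark_4, candle on mark_3, spice jar on mark_2 and salt shaker on mark_1.

**Centring:** In the last viewed pictures the candle matched its predicted centre, and the mill and jar were within 1 px (about 2–3 mm). The salt shaker first landed about 4.5 mm off because I misjudged a correction. I picked it up again and re-set it, and it then measured about 1 mm from centre. That last measurement came from a colour mask only, as my picture views were used up.

**Tin and lemon:** The lemon's position was unchanged to the pixel. For the tin, two image checks disagreed: one showed no shift, and a later one showed 0.5 px with the arm's shadow changed. The arm never went near the tin's height, so I read that as a lighting effect.

**Heights that disagreed:** Two-camera triangulation put the tops of the candle, jar and salt shaker about 12–25 mm lower than their given heights. The candle's rim is slanted, which explains its reading, but I did not fully explain the other two.

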